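# Clip the measuring scoop onto the snap hook

## Robot

A 6-joint arm with a two-finger parallel gripper is mounted at the origin on a cart in front of the work surface, level with it; the furniture and walls round the work are solid. World frame = base frame: x ahead of the robot, y to its left, z up, the work surface at z = 0. Lengths are in m, angles in rad, forces in N, time in s.
With the tool pointing down it reaches from about 0.25 to 0.775 m from the base axis. Payload 4 kg.
Tool frame: the origin (TCP) lies midway between the tips of the shut fingers; the grasp point (between the pads) lies robot.tcp_to_grasp behind it (robot.tcp_to_grasp is the distance from the TCP to the grasp point, in m); y points along the fingers, x is the direction in which the jaws open and shut, and the axes are right-handed (so a half turn about y gives the same grasp; the last joint's range is limited). The gripper opens to 94 mm and grips with 3 to 60 N. Pads are 16 mm wide; open, the fingers measure 119 mm over their backs; the gripper's body (75 mm by 177 mm) begins 78 mm behind the grasp point.
Start: joints at [-1.281, 0.087, 1.371, -0, 1.684, -0.103], TCP at [0.211, -0.508, 0.206] pointing down, gripper open.
Joint ranges: [-3.1, 3.1], [-0.76, 2.03], [0.27, 2.55], [-1.08, 4.22], [0.17, 2.65], [-2.57, 2.57]. Speed limits (rad/s): [2.79, 2.79, 3.14, 3.14, 3.14, 3.14].

## Interface

Orientations are given as [roll, pitch, yaw] about the fixed x, y, z axes, in that order (R = Rz(yaw) Ry(pitch) Rx(roll)).
In Python, from bench import robot gives the robot as it stands.
- The arm moves only by the tool arm_command, never from a script. Its argument "series" is text: rows parted by semicolons, each of 7 numbers parted by spaces: the turn, a rotation vector about the tool's x, y, z in rad, then the shift along the tool's x, y, z in m, then the finger opening in m, from 0 to 0.094. A call has 1 to 12 rows; each row shifts and turns the pose as measured when the row begins, along the tool's axes as they then stand; what a row does not reach is not made up. A row lasts 1/10 s, in which the tool goes at most 50 mm and 8.59 degrees, less where a joint would pass 70% of its speed; a pose out of reach is approached as far as the arm can. A call with a gripper value outside its range is refused whole. The fingers move at their own pace and stop on an object; the grip force is fixed at half the most. Time passes only in rows, so rows that do not move let the fingers close. It gives the time, the measured TCP pose, the force and the opening at its end, in the units of the state.
- robot.get_obs(): the state, without advancing time (a new reading comes with each control period).
- robot.snapshot(name): name is "side" or "top"; returns the picture (480x640x3 uint8, blue, green, red); there is no depth.
- robot.camera_params(name): a dict with "fx", "fy", "cx", "cy" (pixels), "extrinsics" (4x4, takes a point from camera to world coordinates). Camera axes: x right, y up, looking along -z (the intrinsics and any distortion apply to the point x, -y, -z); pixel columns grow to the right and rows downward; lengths in m; the calibration is good to about 2 mm. A picture is of the moment at which its call begins. camera_params takes no time and is no camera call.
- robot.close_job(): hands the job in, once; it reports no verdict.
Trained networks look in the newest picture that a camera, given by its name, has taken for a name from the list of things; names that differ only in an ending like _2 or _b are one class to them, and where a whole thing is asked for, a point or a joint stands for the part that bears it (a point fixed in the world has none). Each returns a list of dicts, best first, with "score" (0 to 1); they miss things now and then, are a little off and sometimes report something else, mostly with a low value. They report only what shows in the picture. A call takes as long as a camera call.
- robot.spot_in(camera, target): "centre" ([x, y, z] in m, in the coordinates of the camera as it stood for that picture, good to about 4 mm: the middle of the surface that is visible of it).
The state is a dict: "time": time; "joint_positions": joint angles; "qvel": joint speeds; "joint_torque": joint torques, N m; "tool_pos": TCP position; "ee_rot": TCP orientation; "wrist_force": force on the tool from outside, world axes, zero at the start; "wrist_torque": the same for the moment, N m; "width": finger opening in m.
Only numpy, scipy, OpenCV 4.12 (cv2) and the standard library are available. Lean on these libraries where they do the work, as an engineer would, in place of code of your own. Each camera call takes 0.05 s, during which the arm holds its last target.

## Task

Put the red-handled measuring scoop away on the snap hook of the hook stand: push the scoop's eye gently against the sprung gate until it passes inside over the hook's nose, let the gate snap shut behind it, and leave the scoop hanging by its eye. How far the hook's arm is drawn out differs each time, so feel for the gate and do not force anything; leave the other things where they are.

Things in the scene. Friction and masses are not known exactly. Their poses are not given: they have to be found in the camera images.
- stand: Hook stand fixed to the worktop: dark base plate 120 x 130 mm, steel post 18 mm thick, and 256 mm up a horizontal telescopic arm along the stand's -x (roughly to the robot) with a brass snap hook at its end, a loop in the stand's x-z plane. Origin: foot of the post, z up. The arm is drawn out 0 to 50 mm, an amount that is not reported; it stays put under pushes below 40 N.
- stand_nose_mid (a point): Top of the hook's nose if the arm were drawn out half-way (stand's axes, fixed to the stand): x = -0.129, y = 0, z = 0.200 in the stand's frame. The true nose, like all of the hook, lies up to 25 mm before or behind this along the stand's x, at the same y and z. The nose is the hook's front end: 7 mm round bar pointing straight up, with a round tip. The spine is 36 mm behind it.
- stand_hinge_mid (a point): Gate hinge, for the arm half-way out (true one up to 25 mm off along x): 31 mm behind and 41 mm above the nose's top. The gate, 6 mm round steel, 47 mm long, slants down from here to the nose; shut, its free end's centre is 3 mm behind and 3 mm above the nose's top. It swings only inward, to the spine. Pushed near its free end it yields at 3 N and takes about 7 N wide open.
- stand_saddle_mid (a point): Lowest point of the inside of the hook's half-round bottom (inside radius 14.5 mm), for the arm half-way out (true one up to 25 mm off along x): 18 mm behind and 32.5 mm below the nose's top. A scoop let go with its eye round the nose slides down to here and hangs handle down, swinging for some seconds.
- gate (a joint): Gate angle in rad: 0 shut, 0.5 wide open (inward). A level eye with its mid-plane 6 mm above the nose's top meets the shut gate when the centre of its far rim's bar is about 2 mm before the nose's axis; 12 mm further the eye is centred over the nose. Lowered 22 to 28 mm from there, the rim slips off below the gate's end, and the gate springs shut above it.
- red_scoop: The scoop to hang, 48 to 84 g: red level handle bar (12 mm wide, 8 mm thick, 74 mm long), steel measuring cup (40 mm across, 32 mm tall) at one end, red eye at the other. Stands on its cup, mouth up, handle's mid-plane 28 mm above the worktop. Origin: underside of the cup, at its centre; x along the handle to the eye, z up.
- red_scoop_grip (a point): Middle of the red handle, half-way up, 45 mm along the scoop's x from the cup's axis: the place to grasp, across the handle (12 mm wide). Same axes as the scoop.
- red_scoop_eye (a point): Centre of the red scoop's eye, 60 mm beyond point red_scoop_grip along the scoop's x. The eye is a round ring in the plane of the handle, 15 mm inside and 25 mm outside diameter, of 5 mm round bar. Same axes as the scoop.
- blue_scoop: Bystander: a scoop of the same shape and size with a blue handle and eye. Origin and axes as for the red scoop.
- mug: Bystander: plain white mug, 86 x 118 x 92 mm. Origin at the centre of its underside.
- jar: Bystander: glass jar with a dark lid, 71 x 76 x 98 mm. Origin at the centre of its underside.
- tin: Bystander: small flat green-lidded tin, 62 x 94 x 20 mm. Origin at the centre of its underside.

How it is judged:
On the way, in this order (a step that is already met when the one before it is completed fails the run):
1. the red scoop is lifted clear of the worktop (height (world z) of red_scoop_eye above 0.1 m), for 0.1 s.
2. the red scoop pushes the gate inward (value of joint gate above 0.15 rad and contact force between red_scoop and stand above 0.3 N), for 0.1 s.
3. the eye is inside the hook, below the nose's tip, and the gate is shut (value of joint gate below 0.06 rad and z of red_scoop_eye in the frame of stand between 0.145 and 0.194 m and x of red_scoop_eye in the frame of stand between -0.17 and -0.07 m and y of red_scoop_eye in the frame of stand between -0.02 and 0.02 m), for 0.1 s.
At the end, for the whole second after the job is handed in: The red scoop hangs freely by its eye in the bottom of the snap hook (eye centre 145 to 185 mm above the worktop, within 20 mm of the hook's plane, handle within 0.8 rad of plumb), the gate is shut (below 0.06 rad), the scoop is released; it may still swing a little (x of red_scoop_eye in the frame of stand between -0.17 and -0.07 m and y of red_scoop_eye in the frame of stand between -0.02 and 0.02 m and z of red_scoop_eye in the frame of stand between 0.145 and 0.185 m and value of joint gate below 0.06 rad and angle between red_scoop's own x axis and vertical below 0.8 rad and contact force between red_scoop and the fingers below 0.05 N); the robot touches nothing.
It fails at once if the scoop is forced against the hook stand with more than 15 N (contact force between red_scoop and stand above 15 N).
It fails at once if the robot bumps the hook stand with more than 15 N (contact force between the arm and stand above 15 N).
It fails at once if another thing (blue scoop, mug, jar, tin) is moved more than 30 mm (distance of any of blue_scoop, mug, jar, tin from where it was at the start of the episode above 0.03 m).
It also fails if it takes over 58 s, if anything falls off the work surface, if the arm or the gripper's body presses on something with over 40 N, if the wrist force passes 120 N, or if a joint passes its speed limit or range.

## Working session

There is one attempt and no reset: what is moved stays moved. The work goes in short steps, Python scripts to look and compute and a tool call to move; the robot and the scene stay as the last step left them, time stands still between calls to the robot, and variables do not carry over. Pictures are saved under pics/ and viewed, and the job is handed in when it is done.

Besides the shell and the picture viewer there is one more tool, called as name(argument=value, ...), one argument or row to a line, values as JSON. arm_command: Moves the arm, as the interface text tells. Its arguments: {"type":"object","properties":{"series":{"type":"string"}},"required":["series"]}

```bash
ls; mkdir -p pics; cat > h.py <<'E'
import numpy as np, cv2
from scipy.spatial.transform import Rotation as R
from bench import robot
E
python3 - <<'E'
from h import *
o=robot.get_obs()
print(o, robot.tcp_to_grasp)
for c in("side","top"):
    im=robot.snapshot(c); cv2.imwrite(f"pics/{c}0.png",im)
    p=robot.camera_params(c); E=np.array(p["extrinsics"]); print(c,{k:p[k] for k in p if k!='extrinsics'}); print(E.round(4))
    for t in("stand","red_scoop","red_scoop_eye","red_scoop_grip","blue_scoop","mug","jar","tin","stand_nose_mid","gate"):
        for d in robot.spot_in(c,t)[:2]:
            print(t,round(d["score"],2),(E@np.r_[d["centre"],1])[:3].round(4))
print(robot.get_obs()["time"])
E
```

```text
pics
{'time': 0.0, 'joint_positions': array([-1.28110254e+00,  8.79406289e-02,  1.37225909e+00,  6.24650775e-07,
        1.68359563e+00, -1.03097770e-01]), 'qvel': array([-0.00048878,  0.00023861,  0.00126947,  0.00060551, -0.00068641,
       -0.0002084 ]), 'joint_torque': array([-1.38674986e-03, -3.40185070e+01, -3.02429223e+01,  7.17113237e-02,
        3.29394685e-02, -1.72492555e-04]), 'tool_pos': array([ 0.21036085, -0.50758175,  0.20430959]), 'ee_rot': array([-1.57056902,  0.00219093, -1.17800445]), 'wrist_force': array([ 0.78987617, -0.1198313 ,  0.16778191]), 'wrist_torque': array([0.00706596, 0.00672159, 0.01416972]), 'width': 0.0937581259386628} 0.0188
side {'fx': 504.6048740036415, 'fy': 504.6048740036415, 'cx': 324.66646861714776, 'cy': 235.49981993491159}
[[-0.9829  0.0899 -0.1607  0.3717]
 [-0.1837 -0.5379  0.8227  0.9272]
 [-0.0124  0.8382  0.5452  0.7916]
 [ 0.      0.      0.      1.    ]]
stand 0.61 [ 0.6559 -0.0094  0.0929]
red_scoop 0.78 [0.4552 0.3292 0.0257]
red_scoop_eye 0.72 [0.4523 0.3294 0.0296]
red_scoop_grip 0.68 [0.4497 0.3298 0.0284]
blue_scoop 0.77 [0.41
[... 243 characters left out ...]
d 0.74 [0.4487 0.3295 0.029 ]
gate 0.52 [ 0.5764 -0.0276  0.2215]
top {'fx': 485.34344452771325, 'fy': 485.34344452771325, 'cx': 321.6849186421644, 'cy': 241.2397239267989}
[[-0.0086  0.9985 -0.0536  0.4775]
 [-0.9996 -0.0101 -0.0278 -0.0347]
 [-0.0283  0.0533  0.9982  1.5031]
 [ 0.      0.      0.      1.    ]]
red_scoop 0.82 [0.4535 0.3321 0.0329]
red_scoop_eye 0.57 [0.4541 0.3313 0.0285]
red_scoop_grip 0.85 [0.4548 0.3295 0.0259]
blue_scoop 0.72 [0.4222 0.1509 0.0313]
mug 0.7 [ 0.6274 -0.0203  0.0115]
mug 0.55 [ 0.5615 -0.3463  0.027 ]
jar 0.65 [ 0.6412 -0.3588  0.0954]
tin 0.93 [ 0.3831 -0.2859  0.0166]
stand_nose_mid 0.55 [ 0.6299 -0.021   0.0087]
gate 0.69 [ 0.3841 -0.2868  0.0195]
1.1
```

View pics/side0.png

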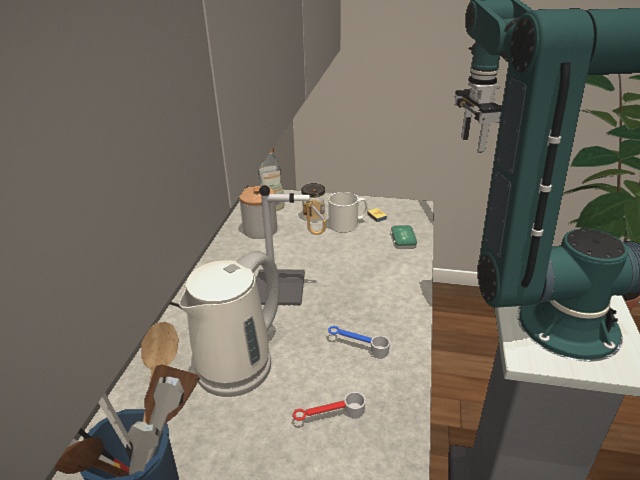

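View pics/top0.png

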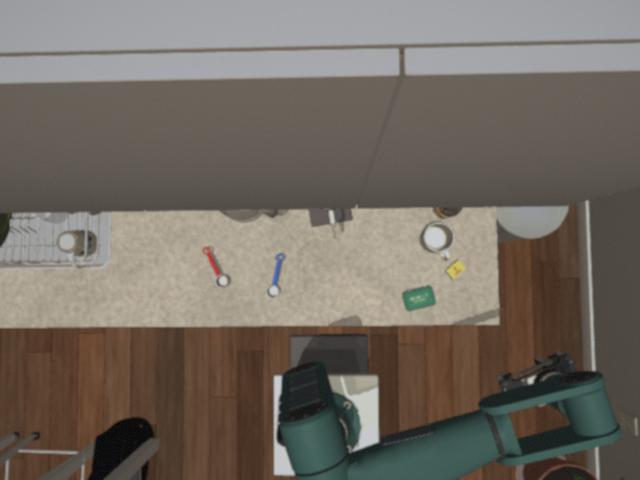

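The side view shows the red scoop (eye ~(298,415), cup (355,403)), the blue scoop, the stand (post ~(268,190..), hook ~(316,220)), with a kettle in front. The top view shows the red scoop (208,250)-(222,281) and the hook near (335,230). I'll zoom in on these.

```bash
python3 - <<'E'
import cv2,numpy as np
s=cv2.imread("pics/side0.png");t=cv2.imread("pics/top0.png")
a=cv2.resize(s[180:310,240:370],(600,600),interpolation=cv2.INTER_CUBIC)
cv2.imwrite("pics/c1.png",a)
b=np.hstack([cv2.resize(t[200:260,300:360],(400,400),interpolation=cv2.INTER_CUBIC),cv2.resize(t[235:295,190:250],(400,400),interpolation=cv2.INTER_CUBIC)])
c=cv2.resize(s[380:430,280:380],(800,400)[:2],interpolation=cv2.INTER_CUBIC)[:200*2]
cv2.imwrite("pics/c2.png",b);cv2.imwrite("pics/c3.png",c)
E
```

```text
(no output)
```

View pics/c1.png

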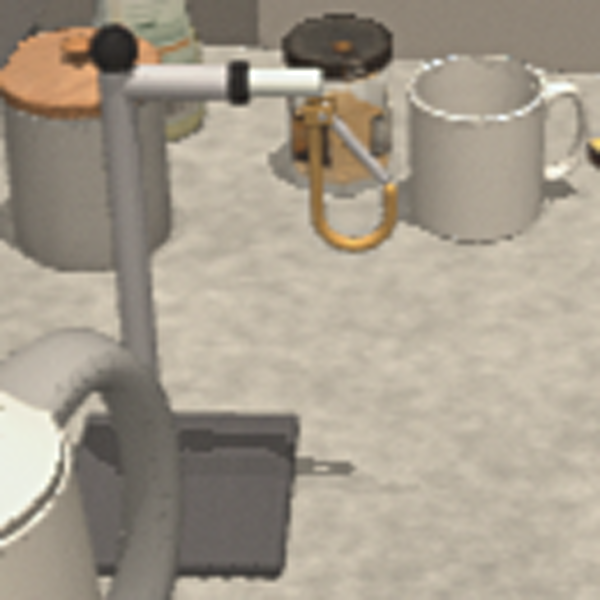

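View pics/c2.png

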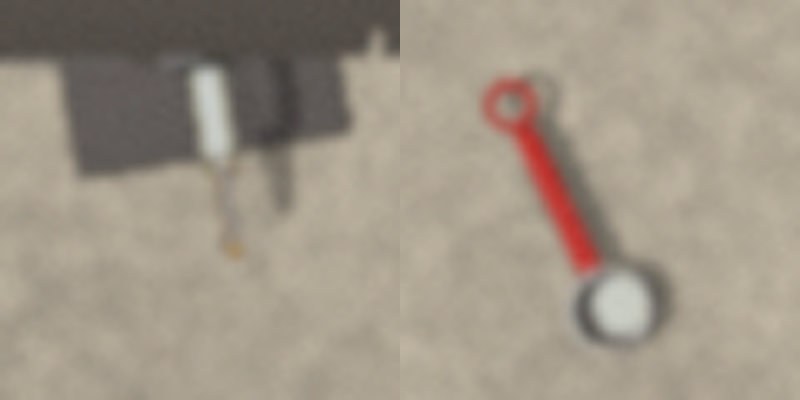

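View pics/c3.png

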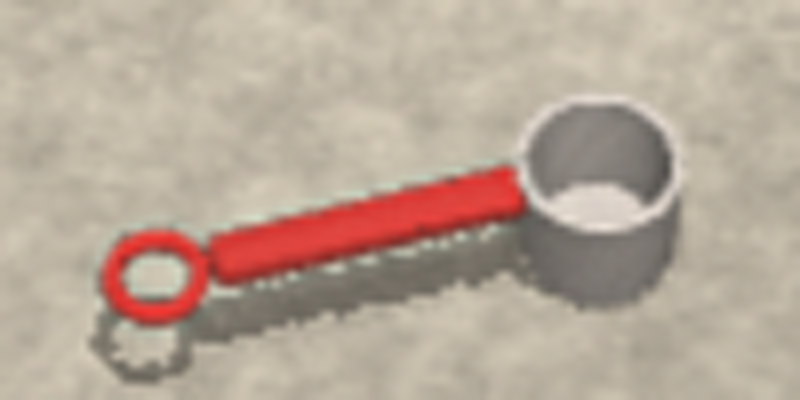

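```bash
cat >> h.py <<'E'
from scipy.optimize import least_squares
CP={c:robot.camera_params(c) for c in("side","top")}
def proj(c,P):
    p=CP[c];E=np.array(p["extrinsics"]);q=np.linalg.inv(E)@np.r_[P,1]
    return np.array([p["cx"]+p["fx"]*q[0]/-q[2], p["cy"]-p["fy"]*q[1]/-q[2]])
def rz(a): return np.array([[np.cos(a),-np.sin(a),0],[np.sin(a),np.cos(a),0],[0,0,1]])
E
python3 - <<'E'
from h import *
H={'nose':(-.129,0,.2),'hinge':(-.098,0,.241),'saddle':(-.111,0,.1675)}
obs=[('side','nose',(324.7,220.1)),('side','hinge',(310.4,204.3)),('side','saddle',(316.7,231.6)),('top','nose',(335.1,237.5)),
('side',(0,0,.256),(240+113/4.615,180+80/4.615))]
# top: line of arm at z=.265 : points at (331.05,210.5),(333,224) lie on y=0
def res(v,full=False):
    x,y,a,e=v;r=[]
    for c,n,px in obs:
        P=np.array(H[n] if isinstance(n,str) else n,float)
        if isinstance(n,str):P[0]-=e
        r+=list(proj(c,rz(a)@P+[x,y,0])-px)
    # axis direction in top image
    for px in((331.05,210.5),(333,224)):
        A=proj('top',rz(a)@[-.02,0,.265]+[x,y,0]);B=proj('top',rz(a)@[-.12,0,.265]+[x,y,0]);d=(B-A)/np.linalg.norm(B-A)
        w=np.array(px)-A; r.append(d[0]*w[1]-d[1]*w[0])
    return np.array(r)
s=least_squares(res,[.67,-.02,0,0],loss='soft_l1');print(s.x.round(4),res(s.x).round(2))
x,y,a,e=s.x
print('nose',rz(a)@[-.129-e,0,.2]+[x,y,0])
for nm in((-.129,.2),):pass
# scoop
def r2(v):
    x,y,a=v;r=[]
    for c,P,px in(('top',(.105,0,.028),(206.65,250.6)),('top',(0,0,.032),(223.3,280.75)),('side',(.105,0,.028),(299.4,414.6)),('side',(0,0,.032),(355,400.4))):
        r+=list(proj(c,rz(a)@P+[x,y,0])-px)
    return np.array(r)
s=least_squares(r2,[.41,.31,.5]);print('scoop',s.x.round(4),r2(s.x).round(2))
x,y,a=s.x
print('grip',rz(a)@[.045,0,.028]+[x,y,0],'eye',rz(a)@[.105,0,.028]+[x,y,0])
o=robot.get_obs();print(R.from_euler('xyz',o['ee_rot']).as_matrix().round(3))
E
```

```text
[ 0.6897 -0.013   0.1504  0.0036] [-0.   -1.09  0.13 -1.19  0.36 -0.56 -0.64 -0.5   0.   -0.42 -0.67 -0.44]
nose [ 0.55851041 -0.0328642   0.2       ]
scoop [0.439  0.3138 0.4705] [-0.77 -0.33 -2.36  0.08  0.41 -0.51  0.05 -1.68]
grip [0.47908589 0.33423179 0.028     ] eye [0.5325676  0.36142933 0.028     ]
[[ 0.383  0.     0.924]
 [-0.924 -0.     0.383]
 [ 0.    -1.    -0.   ]]
```

```bash
cat >> h.py <<'E'
def to(target,yawz,o=None):
    "tool-frame rotvec and shift to TCP target with tool down, tool z at heading yawz"
    o=o or robot.get_obs();R0=R.from_euler('xyz',o['ee_rot'])
    Rt=R.from_matrix(np.array([[np.sin(yawz),0,np.cos(yawz)],[-np.cos(yawz),0,np.sin(yawz)],[0,-1,0]]))
    print('tcp',o['tool_pos'].round(4),'rot',(R0.inv()*Rt).as_rotvec().round(3),'shift',R0.inv().apply(np.array(target)-o['tool_pos']).round(4),'F',o['wrist_force'].round(2),'w',round(o['width'],4),'t',round(o['time'],2))
def redpts(c,im):
    h=cv2.cvtColor(im,cv2.COLOR_BGR2HSV);m=(((h[...,0]<8)|(h[...,0]>172))&(h[...,1]>140)&(h[...,2]>80)).astype(np.uint8)
    return m
E
python3 - <<'E'
from h import *
ob={}
for c in('side','top'):
    m=redpts(c,cv2.imread(f'pics/{c}0.png'))
    n,l,st,ce=cv2.connectedComponentsWithStats(m)
    for i in range(1,n):
        if st[i,4]>20: print(c,st[i],ce[i].round(2))
    if c=='side': k=[i for i in range(1,n) if 290<ce[i][0]<350 and st[i,4]>100][0]
    else: k=[i for i in range(1,n) if 200<ce[i][0]<225 and st[i,4]>30][0]
    ob[c]=(ce[k],np.cov(np.argwhere(l==k)[:,::-1].T))
# model
g=[(x,y,.032) for x in np.arange(20,94,1.) for y in np.arange(-5.5,6,1)]
g+=[(105+x,y,.030) for x in np.arange(-12,13,1.) for y in np.arange(-12,13,1.) if 7.5<np.hypot(x,y)<12.5]
g=np.array(g);g[:,:2]/=1000
def r(v):
    out=[]
    for c in ob:
        P=np.array([proj(c,rz(v[2])@p+[v[0],v[1],0]) for p in g[::3]])
        C=np.cov(P.T);w,V=np.linalg.eigh(C);w2,V2=np.linalg.eigh(ob[c][1])
        a=V[:,1];b=V2[:,1];out+=list((P.mean(0)-ob[c][0]))+[np.cross(a,b)*np.sign(a@b)*30]
    return np.array(out)
s=least_squares(r,[.439,.314,.47]);print(s.x.round(4),r(s.x).round(2))
x,y,a=s.x;G=rz(a)@[.045,0,.028]+[x,y,0];print('grip',G)
to([G[0],G[1],.12],a)
# cabinet edge
p=CP['top'];E=np.array(p['extrinsics'])
for z in(0,.4,.5,.6,.7):
    d=E[:3,:3]@[(335-p['cx'])/p['fx'],-(209-p['cy'])/p['fy'],-1];t=(z-E[2,3])/d[2];print(z,(E[:3,3]+t*d).round(3))
E
```

```text
side [293 401  53  19 306] [319.36 409.2 ]
side [114 459  15  13  65] [121.74 465.28]
top [207 253  13  22  72] [212.94 263.78]
[0.4345 0.3158 0.443 ] [ 1.37 -1.1   0.42 -1.98 -2.01 -0.33]
grip [0.47515025 0.33508613 0.028     ]
tcp [ 0.2105 -0.5081  0.2055] rot [ 0.   -0.05  0.  ] shift [-0.6777  0.0854  0.5672] F [ 0.77  0.23 -0.54] w 0.0943 t 1.1
0 [ 0.658 -0.035  0.   ]
0.4 [ 0.61  -0.035  0.4  ]
0.5 [ 0.598 -0.035  0.5  ]
0.6 [ 0.586 -0.035  0.6  ]
0.7 [ 0.574 -0.035  0.7  ]<stdin>:20: DeprecationWarning: Arrays of 2-dimensional vectors are deprecated. Use arrays of 3-dimensional vectors instead. (deprecated in NumPy 2.0)
```

arm_command(
  series="0 0 0 -0.038 0 0.031 0.094;0 0 0 -0.038 0 0.031 0.094;0 0 0 -0.038 0 0.031 0.094;0 0 0 -0.038 0 0.031 0.094;0 0 0 -0.038 0 0.031 0.094;0 0 0 -0.038 0 0.031 0.094;0 0 0 -0.038 0 0.031 0.094;0 0 0 -0.038 0 0.031 0.094;0 0 0 -0.038 0 0.031 0.094;0 0 0 -0.038 0 0.031 0.094;0 0 0 -0.038 0 0.031 0.094;0 0 0 -0.038 0 0.031 0.094",
)

```text
time: 2.3
tool_pos: [0.3834, 0.0633, 0.2058]
ee_rot: [-1.561, -0.004, -1.193]
wrist_force: [0.8, -1.6, 0.2]
width: 0.0939
```

```bash
python3 -c "
from h import *
to([.477,.335,.12],.46)"
```

```text
tcp [0.3834 0.0633 0.2058] rot [-0.009 -0.082  0.004] shift [-0.2184  0.0867  0.1864] F [ 0.83 -1.56  0.23] w 0.0939 t 2.3
```

arm_command(
  series="0 -0.014 0 -0.028 0.011 0.024 0.094;0 -0.014 0 -0.028 0.011 0.024 0.094;0 -0.014 0 -0.028 0.011 0.024 0.094;0 -0.014 0 -0.028 0.011 0.024 0.094;0 -0.014 0 -0.028 0.011 0.024 0.094;0 -0.014 0 -0.028 0.011 0.024 0.094;0 0 0 -0.028 0.011 0.024 0.094;0 0 0 -0.02 0.01 0.015 0.094;0 0 0 0 0 0 0.094",
)

```text
time: 3.2
tool_pos: [0.4633, 0.3544, 0.1182]
ee_rot: [-1.555, -0.008, -1.094]
wrist_force: [0.4, 0.1, -0.8]
width: 0.0941
```

```bash
python3 -c "
from h import *
to([.477,.335,.009],.46)
for c in('side','top'): cv2.imwrite(f'pics/{c}1.png',robot.snapshot(c))
a=cv2.imread('pics/side1.png');b=cv2.imread('pics/top1.png')
cv2.imwrite('pics/m1.png',np.hstack([cv2.resize(a[340:480,270:410],(400,400)),cv2.resize(b[210:310,170:270],(400,400))]))
"
```

```text
tcp [0.4633 0.3544 0.1182] rot [-0.016  0.017  0.008] shift [0.0227 0.1094 0.0016] F [ 0.44  0.11 -0.82] w 0.0941 t 3.2
```

View pics/m1.png

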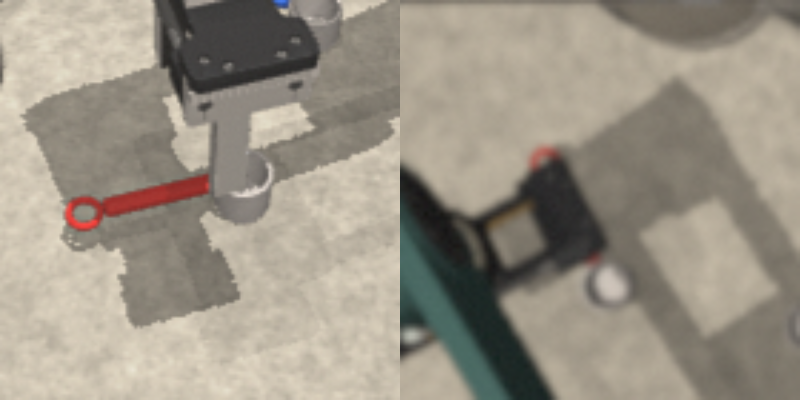

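arm_command(
  series="-0.008 0.008 0.004 0.012 0 0.001 0.094;-0.008 0.008 0.004 0.011 0 0.001 0.094;0 0 0 0 0.025 0 0.094;0 0 0 0 0.025 0 0.094;0 0 0 0 0.025 0 0.094;0 0 0 0 0.015 0 0.094;0 0 0 0 0 0 0.094",
)

```text
time: 4.0
tool_pos: [0.4853, 0.3201, 0.0364]
ee_rot: [-1.557, -0.003, -1.129]
wrist_force: [-0.2, 0.6, -0.2]
width: 0.0941
```

```bash
python3 -c "
from h import *
to([.477,.335,.009],.46)
for c in('side','top'): cv2.imwrite(f'pics/{c}2.png',robot.snapshot(c))
a=cv2.imread('pics/side2.png');b=cv2.imread('pics/top2.png')
cv2.imwrite('pics/m2.png',np.hstack([cv2.resize(a[340:480,270:410],(400,400)),cv2.resize(b[210:310,170:270],(400,400))]))
"
```

```text
tcp [0.4853 0.3201 0.0364] rot [-0.013 -0.018  0.003] shift [-0.0171  0.0273 -0.0014] F [-0.15  0.6  -0.24] w 0.0941 t 4.0
```

View pics/m2.png

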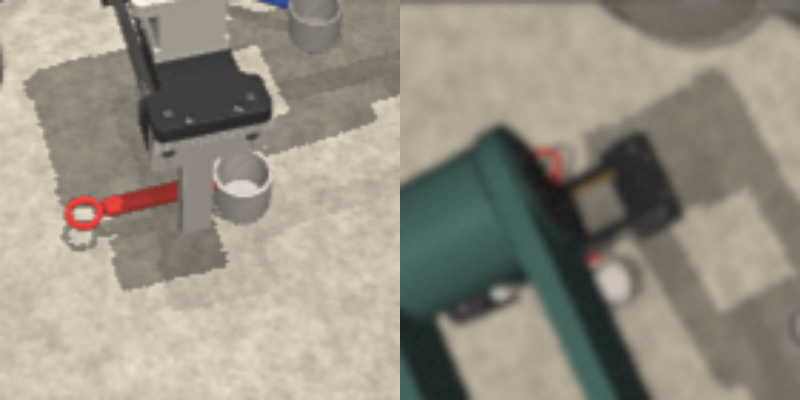

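arm_command(
  series="-0.006 -0.009 0.001 -0.008 0 -0.001 0.094;-0.006 -0.009 0.001 -0.006 0.006 0 0.094;0 0 0 -0.003 0.008 0 0.094;0 0 0 0 0.006 0 0.094;0 0 0 0 0.003 0 0.094;0 0 0 0 0 0 0.094;0 0 0 0 0 0 0.094",
)

```text
time: 4.8
tool_pos: [0.4806, 0.3388, 0.0188]
ee_rot: [-1.558, 0.0, -1.109]
wrist_force: [0.3, 0.8, -0.7]
width: 0.0938
```

```bash
python3 -c "
from h import *
to([.477,.335,.009],.46)
for c in('side','top'): cv2.imwrite(f'pics/{c}3.png',robot.snapshot(c))
a=cv2.imread('pics/side3.png');b=cv2.imread('pics/top3.png')
cv2.imwrite('pics/m3.png',np.hstack([cv2.resize(a[340:480,270:410],(400,400)),cv2.resize(b[210:310,170:270],(400,400))]))
"
```

```text
tcp [0.4806 0.3388 0.0188] rot [-0.013  0.002 -0.   ] shift [ 0.0018  0.0097 -0.005 ] F [ 0.31  0.85 -0.72] w 0.0938 t 4.8
```

View pics/m3.png

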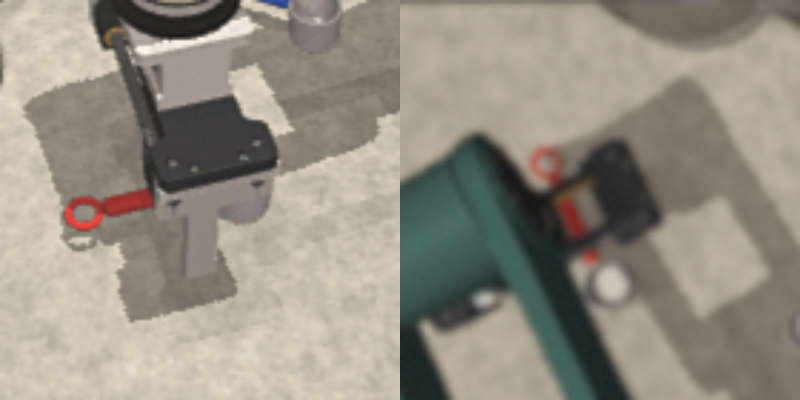

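arm_command(
  series="-0.013 0.002 0 0.001 0.004 -0.003 0.094;0 0 0 0.001 0.005 -0.002 0.094;0 0 0 0 0.003 0 0.094;0 0 0 0 0 0 0.094;0 0 0 0 0 0 0.094",
)

```text
time: 5.4
tool_pos: [0.4771, 0.3341, 0.0061]
ee_rot: [-1.572, 0.0, -1.112]
wrist_force: [0.0, -0.5, -0.8]
width: 0.0941
```

```bash
python3 -c "
from h import *
to([.477,.335,.009],.46)"
```

```text
tcp [0.4771 0.3341 0.0061] rot [ 0.001 -0.001 -0.   ] shift [-0.0008 -0.0029  0.0003] F [ 0.02 -0.52 -0.82] w 0.0941 t 5.4
```

Good: up 3 mm and close.

arm_command(
  series="0 0 0 0 -0.003 0 0.094;0 0 0 0 0 0 0.05;0 0 0 0 0 0 0.03;0 0 0 0 0 0 0.015;0 0 0 0 0 0 0.004;0 0 0 0 0 0 0.002;0 0 0 0 0 0 0;0 0 0 0 0 0 0;0 0 0 0 0 0 0;0 0 0 0 0 0 0",
)

```text
time: 6.4
tool_pos: [0.4775, 0.3345, 0.0101]
ee_rot: [-1.57, 0.0, -1.112]
wrist_force: [0.0, 0.1, 0.9]
width: 0.0254
```

```bash
python3 -c "
from h import *
to([.477,.335,.009],.46)
for c in('side','top'): cv2.imwrite(f'pics/{c}4.png',robot.snapshot(c))
a=cv2.imread('pics/side4.png');b=cv2.imread('pics/top4.png')
cv2.imwrite('pics/m4.png',np.hstack([cv2.resize(a[340:480,270:410],(400,400)),cv2.resize(b[210:310,170:270],(400,400))]))
"
```

```text
tcp [0.4775 0.3345 0.0101] rot [-0.001 -0.001 -0.   ] shift [-0.0007  0.0011 -0.0002] F [0.04 0.09 0.94] w 0.0254 t 6.4
```

View pics/m4.png

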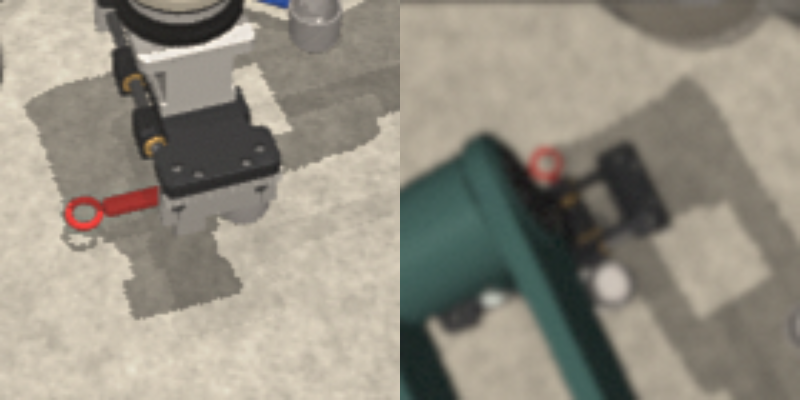

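Still closing (25 mm).

arm_command(
  series="0 0 0 0 0 0 0;0 0 0 0 0 0 0;0 0 0 0 0 0 0;0 0 0 0 0 0 0;0 0 0 0 0 0 0",
)

```text
time: 7.0
tool_pos: [0.4775, 0.3345, 0.0101]
ee_rot: [-1.57, 0.0, -1.112]
wrist_force: [-0.3, 0.1, -0.1]
width: 0.0117
```

arm_command(
  series="0 0 0 0 -0.015 0 0;0 0 0 0 -0.025 0 0;0 0 0 0 -0.025 0 0;0 0 0 0 -0.025 0 0;0 0 0 0 -0.025 0 0;0 0 0 0 -0.025 0 0;0 0 0 0 -0.02 0 0;0 0 0 0 -0.01 0 0;0 0 0 0 0 0 0;0 0 0 0 0 0 0",
)

```text
time: 8.0
tool_pos: [0.4766, 0.334, 0.1931]
ee_rot: [-1.568, 0.0, -1.112]
wrist_force: [0.0, -0.4, -0.6]
width: 0.0116
```

```bash
python3 -c "
from h import *
to([.45,-.049,.187],.15)
im=robot.snapshot('side');cv2.imwrite('pics/s5.png',im)
"
```

```text
tcp [0.4766 0.334  0.1931] rot [-0.003  0.309 -0.001] shift [ 0.3316  0.0055 -0.1935] F [ 0.01 -0.45 -0.57] w 0.0116 t 8.0
```

View pics/s5.png

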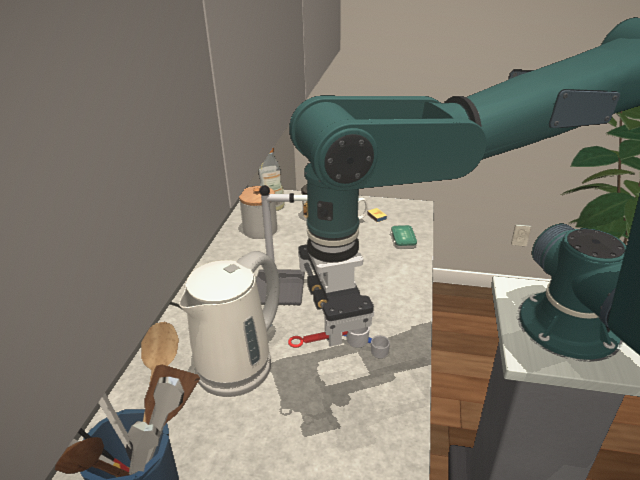

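```bash
python3 -c "
from h import *
def ray(c,px,z):
    p=CP[c];E=np.array(p['extrinsics']);d=E[:3,:3]@[(px[0]-p['cx'])/p['fx'],-(px[1]-p['cy'])/p['fy'],-1];t=(z-E[2,3])/d[2];return (E[:3,3]+t*d).round(3)
print(ray('side',(192,372),0),ray('side',(271,366),0),ray('side',(232,390),0),ray('side',(278,310),.12))
print(ray('top',(240,217),.2),ray('top',(275,215),.1))
"
```

```text
[0.778 0.28  0.   ] [0.623 0.236 0.   ] [0.682 0.309 0.   ] [0.611 0.197 0.12 ]
[0.615 0.222 0.2  ] [0.631 0.14  0.1  ]
```

arm_command(
  series="0 0 0 0.01 0 -0.02 0;0 0 0 0.02 0 -0.025 0;0 0 0 0.03 0 -0.025 0;0 0.03 0 0.03 0 -0.02 0;0 0.03 0 0.03 0 -0.015 0;0 0.03 0 0.03 0 -0.01 0;0 0.03 0 0.03 0 -0.01 0;0 0.03 0 0.03 0 -0.01 0;0 0.03 0 0.025 0 -0.01 0;0 0.03 0 0.02 0 -0.005 0;0 0 0 0.01 0 0 0;0 0 0 0 0 0 0",
)

```text
time: 9.25
tool_pos: [0.4284, 0.0161, 0.1735]
ee_rot: [-1.603, 0.003, -1.327]
wrist_force: [0.0, -0.2, -1.1]
width: 0.0114
```

```bash
python3 -c "
from h import *
to([.45,-.049,.187],.15)
"
```

```text
tcp [0.4284 0.0161 0.1735] rot [ 0.032  0.094 -0.001] shift [ 0.0684 -0.0138  0.0048] F [ 0.01 -0.2  -1.06] w 0.0114 t 9.25
```

arm_command(
  series="0.008 0.02 0 0.015 -0.004 -0.001 0;0.008 0.02 0 0.018 -0.004 -0.001 0;0.008 0.02 0 0.014 -0.003 0 0;0.008 0.02 0 0.01 -0.002 0 0;0 0.01 0 0.005 0 0 0;0 0 0 0 0 0 0;0 0 0 0 0 0 0",
)

```text
time: 9.95
tool_pos: [0.4394, -0.0406, 0.1826]
ee_rot: [-1.577, 0.009, -1.411]
wrist_force: [-0.4, 0.5, -0.7]
width: 0.0113
```

```bash
python3 -c "
from h import *
to([.45,-.049,.187],.15)
im=robot.snapshot('side');cv2.imwrite('pics/s6.png',im)
it=robot.snapshot('top');cv2.imwrite('pics/t6.png',it)
cv2.imwrite('pics/m6.png',np.hstack([cv2.resize(im[170:290,270:390],(400,400)),cv2.resize(it[200:280,290:370],(400,400))]))
"
```

```text
tcp [ 0.4394 -0.0406  0.1826] rot [ 0.006  0.01  -0.009] shift [ 0.0099 -0.0046  0.0091] F [-0.39  0.5  -0.74] w 0.0113 t 9.95
```

View pics/m6.png

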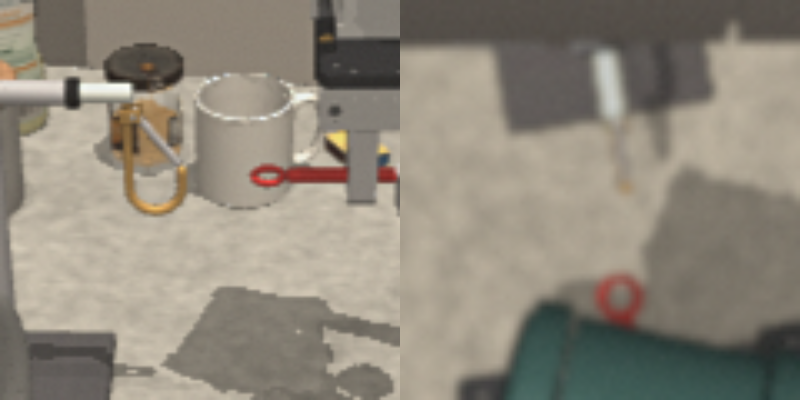

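```bash
cat >> h.py <<'E'
def tri(side,top):
    s=least_squares(lambda P:np.r_[proj('side',P)-side,proj('top',P)-top],[.5,-.03,.2]);return s.x.round(4),s.fun.round(2)
E
python3 -c "
from h import *
e,_=tri((350.1,222.8),(333.8,259.8));n,_2=tri((324.5,220.2),(335.05,237.4));print(e,_,n,_2)
o=robot.get_obs();Rt=R.from_euler('xyz',o['ee_rot']).as_matrix();print('pred eye',o['tool_pos']-.0188*Rt[:,1]+.06*Rt[:,2])
h=rz(-.15);print('rel nose-eye in stand axes',h@(n-e))
im=cv2.imread('pics/s6.png');it=cv2.imread('pics/t6.png')
cv2.imwrite('pics/m7.png',np.hstack([cv2.resize(im[190:240,310:370],(480,400),interpolation=2),cv2.resize(it[230:270,318:350],(320,400),interpolation=2)]))
"
```

```text
[ 0.4989 -0.0303  0.1974] [ 0.51  0.02 -0.08 -0.61] [ 0.5586 -0.0343  0.1959] [ 0.3   0.02 -0.06 -0.35]
pred eye [ 0.49870437 -0.03124091  0.20106183]
rel nose-eye in stand axes [ 0.05843188 -0.01287654 -0.0015    ]
```

View pics/m7.png

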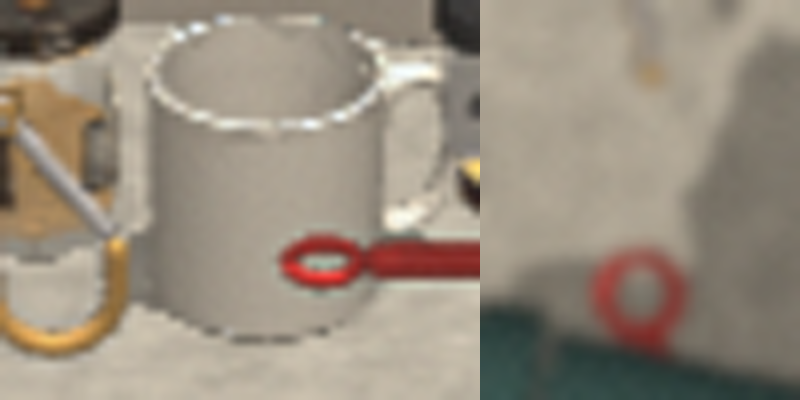

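```bash
cat >> h.py <<'E'
NOSE=np.array([.5587,-.0350,.2])
def eyeto(dx,dy=0,dz=.006,yaw=.15):
    o=robot.get_obs();Rm=R.from_euler('xyz',o['ee_rot']).as_matrix()
    e=o['tool_pos']-.0188*Rm[:,1]+.06*Rm[:,2]
    print('eye rel nose',(rz(-yaw)@(e-NOSE)).round(4))
    t=NOSE+rz(yaw)@[dx,dy,dz]-[.06*np.cos(yaw),.06*np.sin(yaw),.0188]
    to(t,yaw,o)
E
python3 -c "
from h import *
eyeto(-.03)"
```

```text
eye rel nose [-0.0588  0.0127  0.0011]
tcp [ 0.4393 -0.0406  0.1826] rot [ 0.006  0.01  -0.009] shift [ 0.0125 -0.0049  0.0287] F [-0.66  0.8  -0.74] w 0.0121 t 10.05
```

arm_command(
  series="0.006 0.01 -0.009 0.005 -0.003 0.006 0;0 0 0 0.005 -0.002 0.008 0;0 0 0 0.002 0 0.008 0;0 0 0 0 0 0.004 0;0 0 0 0 0 0 0;0 0 0 0 0 0 0",
)

```text
time: 10.65
tool_pos: [0.4701, -0.0483, 0.1879]
ee_rot: [-1.57, -0.001, -1.42]
wrist_force: [0.5, -0.2, -1.1]
width: 0.0116
```

```bash
python3 -c "
from h import *
eyeto(-.02)
im=robot.snapshot('side');cv2.imwrite('pics/s8.png',im)
it=robot.snapshot('top');cv2.imwrite('pics/t8.png',it)
cv2.imwrite('pics/m8.png',np.hstack([cv2.resize(im[190:240,310:370],(480,400),interpolation=2),cv2.resize(it[230:270,318:350],(320,400),interpolation=2)]))
"
```

```text
eye rel nose [-0.0297  0.0001  0.0067]
tcp [ 0.4701 -0.0483  0.1879] rot [-0.001  0.001  0.001] shift [0.0001 0.0007 0.0096] F [ 0.47 -0.24 -1.1 ] w 0.0116 t 10.65
```

View pics/m8.png

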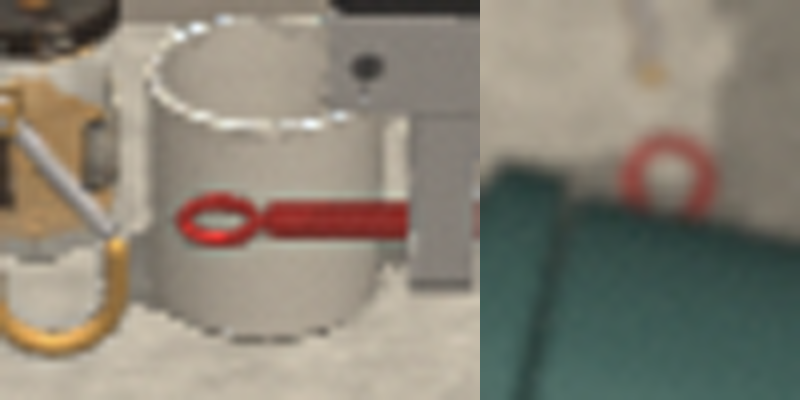

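arm_command(
  series="0 0 0 0 0 0.004 0;0 0 0 0 0 0.004 0;0 0 0 0 0 0.003 0;0 0 0 0 0 0 0",
)

```text
time: 11.15
tool_pos: [0.4813, -0.0464, 0.188]
ee_rot: [-1.569, -0.001, -1.42]
wrist_force: [-0.4, 0.6, -0.5]
width: 0.0119
```

```bash
python3 -c "
from h import *
eyeto(0)"
```

```text
eye rel nose [-0.0183  0.0003  0.0069]
tcp [ 0.4813 -0.0464  0.188 ] rot [-0.002  0.001  0.001] shift [0.0003 0.0008 0.0183] F [-0.37  0.59 -0.51] w 0.0119 t 11.15
```

arm_command(
  series="0 0 0 0 0 0.002 0;0 0 0 0 0 0.002 0;0 0 0 0 0 0.001 0;0 0 0 0 0 0 0",
)

```text
time: 11.55
tool_pos: [0.4866, -0.0456, 0.1879]
ee_rot: [-1.57, -0.001, -1.42]
wrist_force: [-0.2, -0.5, 0.3]
width: 0.0118
```

arm_command(
  series="0 0 0 0 0 0.002 0;0 0 0 0 0 0.001 0;0 0 0 0 0 0 0",
)

```text
time: 11.85
tool_pos: [0.4884, -0.0453, 0.1877]
ee_rot: [-1.573, -0.0, -1.42]
wrist_force: [-1.3, -0.2, -0.2]
width: 0.0117
```

arm_command(
  series="0 0 0 0 0 0.002 0;0 0 0 0 0 0.001 0;0 0 0 0 0 0 0",
)

```text
time: 12.15
tool_pos: [0.4902, -0.0449, 0.1873]
ee_rot: [-1.576, -0.0, -1.421]
wrist_force: [-1.9, -0.6, -0.5]
width: 0.0117
```

```bash
python3 -c "
from h import *
eyeto(0)"
```

```text
eye rel nose [-0.0091  0.0005  0.0057]
tcp [ 0.4902 -0.0449  0.1873] rot [0.006 0.    0.   ] shift [0.0004 0.     0.0092] F [-1.89 -0.55 -0.47] w 0.0117 t 12.15
```

arm_command(
  series="0.006 0 0 0 0 0.002 0;0.002 0 0 0 0 0.002 0;0 0 0 0 0 0.001 0;0 0 0 0 0 0 0",
)

```text
time: 12.55
tool_pos: [0.4942, -0.0441, 0.1865]
ee_rot: [-1.571, 0.001, -1.421]
wrist_force: [-2.9, 0.5, -0.1]
width: 0.012
```

arm_command(
  series="0.004 0 0 0 0 0.002 0;0.002 0 0 0 0 0.002 0;0 0 0 0 0 0.001 0;0 0 0 0 0 0 0",
)

```text
time: 12.95
tool_pos: [0.4982, -0.0432, 0.1856]
ee_rot: [-1.569, 0.001, -1.421]
wrist_force: [-4.2, -0.6, -1.1]
width: 0.0117
```

```bash
python3 -c "
from h import *
eyeto(0)
im=robot.snapshot('side');cv2.imwrite('pics/s9.png',im)
it=robot.snapshot('top');cv2.imwrite('pics/t9.png',it)
cv2.imwrite('pics/m9.png',np.hstack([cv2.resize(im[190:240,300:360],(480,400),interpolation=2),cv2.resize(it[220:260,318:350],(320,400),interpolation=2)]))
"
```

```text
eye rel nose [-0.0011  0.0009  0.0045]
tcp [ 0.4982 -0.0432  0.1856] rot [-0.002  0.    -0.001] shift [ 0.0009 -0.0016  0.0011] F [-4.25 -0.62 -1.14] w 0.0117 t 12.95
```

View pics/m9.png

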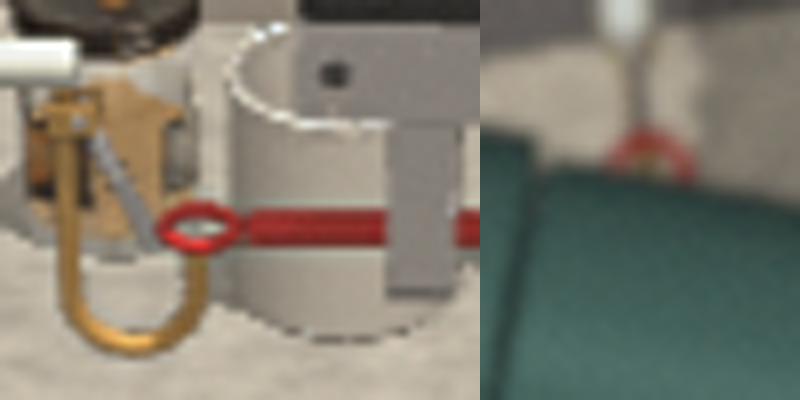

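arm_command(
  series="0 0 0 0.0005 0.003 0.001 0;0 0 0 0 0.003 0.0005 0;0 0 0 0 0.002 0.0005 0;0 0 0 0 0 0 0",
)

```text
time: 13.45
tool_pos: [0.5021, -0.0425, 0.179]
ee_rot: [-1.563, 0.002, -1.419]
wrist_force: [-4.2, -0.8, 1.2]
width: 0.0115
```

```bash
python3 -c "
from h import *
eyeto(0,0,-.018)"
```

```text
eye rel nose [ 0.0027  0.0011 -0.0017]
tcp [ 0.5021 -0.0425  0.179 ] rot [-0.008  0.001 -0.002] shift [ 0.0011  0.0158 -0.003 ] F [-4.23 -0.77  1.21] w 0.0115 t 13.45
```

arm_command(
  series="-0.006 0 0 0.0005 0.002 -0.002 0;0 0 0 0.0005 0.003 -0.001 0;0 0 0 0 0.002 0 0;0 0 0 0 0 0 0",
)

```text
time: 13.85
tool_pos: [0.4999, -0.0433, 0.1721]
ee_rot: [-1.567, 0.003, -1.418]
wrist_force: [-4.2, 1.0, 1.3]
width: 0.0119
```

```bash
python3 -c "
from h import *
eyeto(0,0,-.018)"
```

```text
eye rel nose [ 0.0005  0.0007 -0.0089]
tcp [ 0.4999 -0.0433  0.1721] rot [-0.004  0.002 -0.003] shift [ 0.0006  0.0089 -0.0006] F [-4.2   1.    1.26] w 0.0119 t 13.85
```

Good, continue lowering.

arm_command(
  series="-0.004 0.002 0 0.0005 0.003 0 0;0 0 0 0 0.003 0 0;0 0 0 0 0.001 0 0;0 0 0 0 0 0 0",
)

```text
time: 14.25
tool_pos: [0.5002, -0.0432, 0.1641]
ee_rot: [-1.571, 0.004, -1.42]
wrist_force: [-3.4, 1.3, 2.0]
width: 0.0117
```

```bash
python3 -c "
from h import *
eyeto(0,0,-.021)
im=robot.snapshot('side');cv2.imwrite('pics/s10.png',im)
it=robot.snapshot('top');cv2.imwrite('pics/t10.png',it)
cv2.imwrite('pics/m10.png',np.hstack([cv2.resize(im[190:240,300:360],(480,400),interpolation=2),cv2.resize(it[220:260,318:350],(320,400),interpolation=2)]))
"
```

```text
eye rel nose [ 0.0009  0.0006 -0.0171]
tcp [ 0.5002 -0.0432  0.1641] rot [-0.     0.001 -0.004] shift [ 0.0006  0.0039 -0.0009] F [-3.42  1.27  1.98] w 0.0117 t 14.25
```

View pics/m10.png

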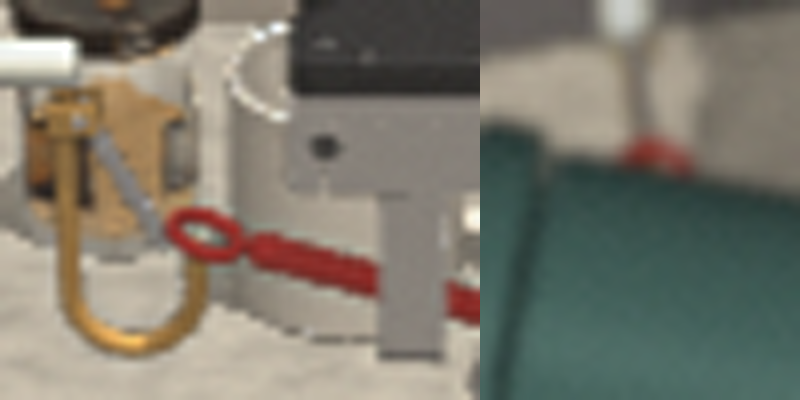

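```bash
cat > fit.py <<'E'
from h import *
def ringmask(f,c):
    m=redpts(c,cv2.imread(f))
    return m
def model(grip,yaw,pitch,c):
    # scoop axes: x = forward pitched up
    X=np.array([np.cos(pitch)*np.cos(yaw),np.cos(pitch)*np.sin(yaw),np.sin(pitch)]);Y=np.array([-np.sin(yaw),np.cos(yaw),0])
    e=grip+.06*X
    t=np.linspace(0,2*np.pi,40)
    return e,np.array([proj(c,e+r*(np.cos(a)*X+np.sin(a)*Y)) for r in(.010,) for a in t])
E
python3 - <<'E'
from fit import *
from scipy.ndimage import distance_transform_edt
for f,tcp in(('9',(.4982,-.0432,.1856)),('10',(.5002,-.0432,.1641))):
  for c in('side','top'):
    im=cv2.imread(f'pics/{c[0]}{f}.png');x0,y0=(300,190) if c=='side' else (315,220)
    S=10;crop=cv2.resize(im[y0:y0+50,x0:x0+40],(400,500),interpolation=cv2.INTER_NEAREST)
    grip=np.array(tcp)+[0,0,.0188-.004]
    for p,col in(((0,(0,255,0)),) if f=='9' else ((.25,(0,255,0)),(.3,(255,0,0)),(.35,(0,255,255)))):
        e,P=model(grip,.15,p,c)
        q=((P-[x0,y0]+.5)*S).astype(int);cv2.polylines(crop,[q],True,col,1)
    n=((proj(c,NOSE-[0,0,.004])-[x0,y0]+.5)*S).astype(int);cv2.circle(crop,tuple(n),4,(255,0,255),-1)
    cv2.imwrite(f'pics/o_{c}{f}.png',crop)
a=[cv2.imread(f'pics/o_{c}{f}.png') for c,f in(('side','9'),('side','10'))]
cv2.imwrite('pics/o1.png',np.hstack(a))
a=[cv2.imread(f'pics/o_{c}{f}.png') for c,f in(('top','9'),('top','10'))]
cv2.imwrite('pics/o2.png',np.hstack(a))
E
```

```text
(no output)
```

View pics/o1.png

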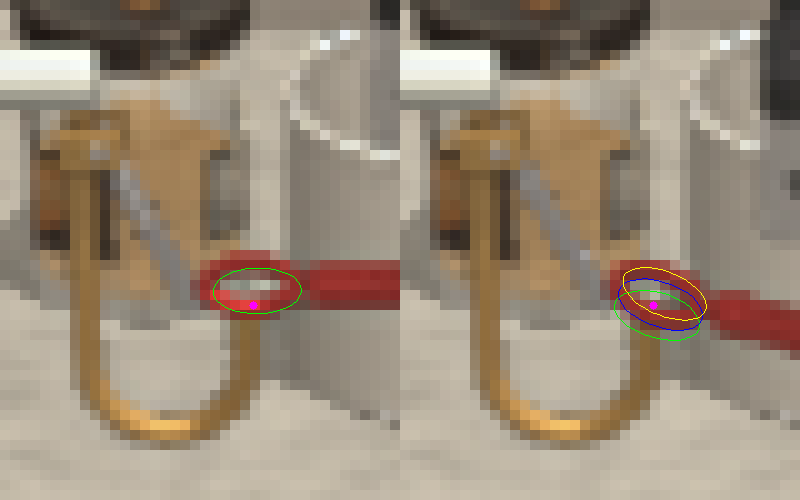

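View pics/o2.png

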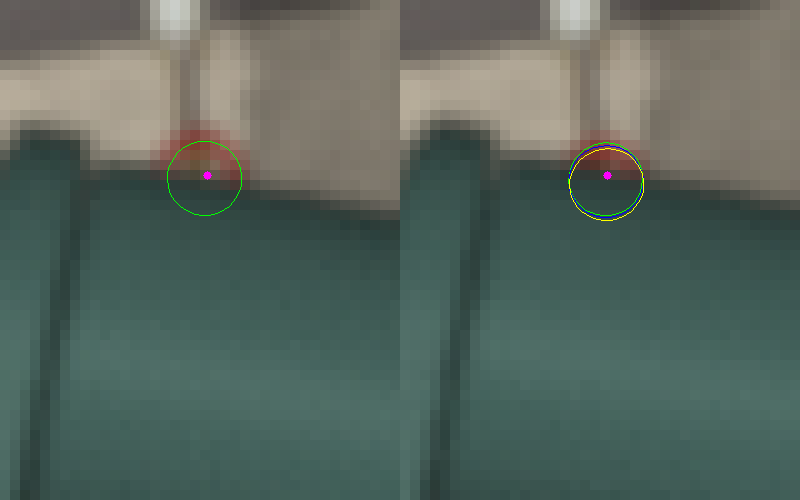

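The scoop has pitched about 0.3 rad in the grip: gate friction holds the eye up while its hole is still centred over the nose. As the grip goes down and forward, the lever gets shorter and the downward pull on the eye gets stronger, so I'll continue along that arc.

arm_command(
  series="0 0 0 0.0003 0.003 0.002 0;0 0 0 0 0.003 0.002 0;0 0 0 0 0.002 0.001 0;0 0 0 0 0 0 0",
)

```text
time: 14.75
tool_pos: [0.505, -0.0425, 0.1552]
ee_rot: [-1.572, 0.005, -1.42]
wrist_force: [-3.4, 2.4, 0.4]
width: 0.0117
```

```bash
python3 -c "
from h import *
eyeto(.0105,0,-.034)
im=robot.snapshot('side');cv2.imwrite('pics/s11.png',im)
it=robot.snapshot('top');cv2.imwrite('pics/t11.png',it)
cv2.imwrite('pics/m11.png',np.hstack([cv2.resize(im[190:240,300:360],(480,400),interpolation=2),cv2.resize(it[220:260,318:350],(320,400),interpolation=2)]))
"
```

```text
eye rel nose [ 0.0058  0.0006 -0.0261]
tcp [ 0.505  -0.0425  0.1552] rot [ 0.001  0.001 -0.005] shift [0.0007 0.008  0.0047] F [-3.41  2.43  0.38] w 0.0117 t 14.75
```

View pics/m11.png

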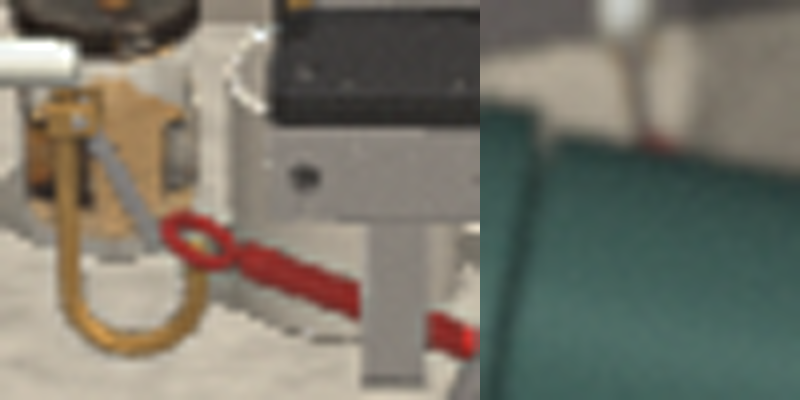

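arm_command(
  series="0 0 0 -0.002 0 0 0;0 0 0 0 0.003 0.001 0;0 0 0 0 0.003 0.002 0;0 0 0 0 0.001 0.001 0;0 0 0 0 0 0 0",
)

```text
time: 15.35
tool_pos: [0.5094, -0.0411, 0.1486]
ee_rot: [-1.571, 0.002, -1.421]
wrist_force: [-4.7, 0.1, 1.2]
width: 0.0118
```

```bash
python3 -c "
from h import *
eyeto(.0105,0,-.034)
im=robot.snapshot('side');cv2.imwrite('pics/s12.png',im)
it=robot.snapshot('top');cv2.imwrite('pics/t12.png',it)
cv2.imwrite('pics/m12.png',np.hstack([cv2.resize(im[190:240,300:360],(480,400),interpolation=2),cv2.resize(it[220:260,318:350],(320,400),interpolation=2)]))
"
```

```text
eye rel nose [ 0.0104  0.0013 -0.0326]
tcp [ 0.5094 -0.0411  0.1486] rot [-0.    -0.001 -0.002] shift [0.0013 0.0014 0.0001] F [-4.73  0.06  1.24] w 0.0118 t 15.35
```

View pics/m12.png

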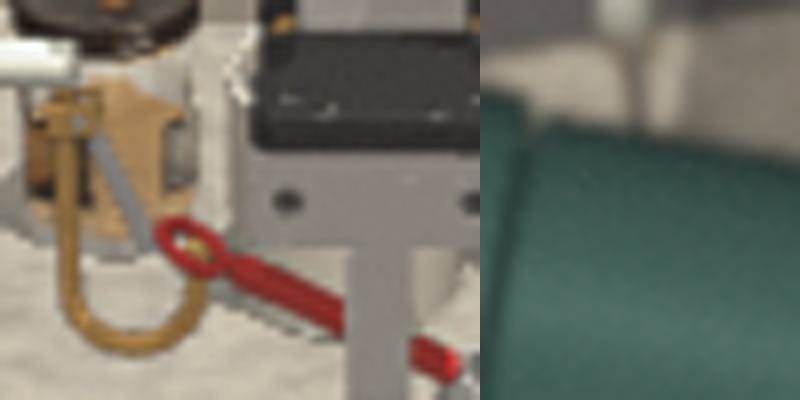

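arm_command(
  series="0 0 0 0 0.001 -0.002 0;0 0 0 0 0.003 0 0;0 0 0 0 0.003 0 0;0 0 0 0 0.001 0 0;0 0 0 0 0 0 0",
)

```text
time: 15.95
tool_pos: [0.5096, -0.0423, 0.142]
ee_rot: [-1.564, -0.001, -1.422]
wrist_force: [-2.4, -0.5, 0.8]
width: 0.0112
```

```bash
python3 -c "
from h import *
eyeto(.0105,0,-.034)
im=robot.snapshot('side');cv2.imwrite('pics/s13.png',im)
cv2.imwrite('pics/m13.png',cv2.resize(im[190:240,300:360],(720,600),interpolation=2))
"
```

```text
eye rel nose [ 0.0103  0.0001 -0.0388]
tcp [ 0.5096 -0.0423  0.142 ] rot [-0.007 -0.001  0.001] shift [ 0.0002 -0.0052  0.0001] F [-2.42 -0.5   0.8 ] w 0.0112 t 15.95
```

View pics/m13.png

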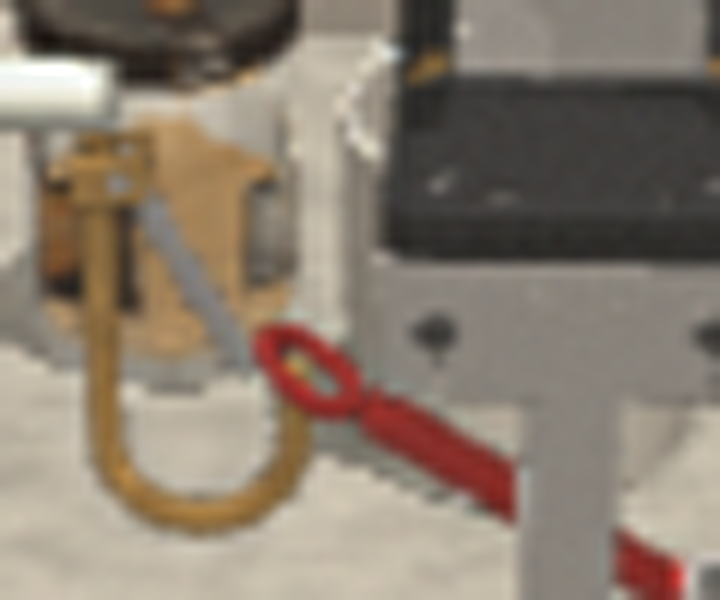

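arm_command(
  series="-0.006 0 0 0 0.003 0.001 0;0 0 0 0 0.003 0 0;0 0 0 0 0.003 0 0;0 0 0 0 0.001 0 0;0 0 0 0 0 0 0",
)

```text
time: 16.5
tool_pos: [0.512, -0.0425, 0.1308]
ee_rot: [-1.568, -0.002, -1.423]
wrist_force: [0.9, -0.5, -0.7]
width: 0.0114
```

```bash
python3 -c "
from h import *
eyeto(.0105,0,-.034)
im=robot.snapshot('side');cv2.imwrite('pics/s14.png',im)
cv2.imwrite('pics/m14.png',cv2.resize(im[190:240,300:360],(720,600),interpolation=2))
"
```

```text
eye rel nose [ 0.0126 -0.0005 -0.0503]
tcp [ 0.512  -0.0425  0.1308] rot [-0.003 -0.002  0.002] shift [-0.0004 -0.0164 -0.0021] F [ 0.9  -0.5  -0.66] w 0.0114 t 16.5
```

View pics/m14.png

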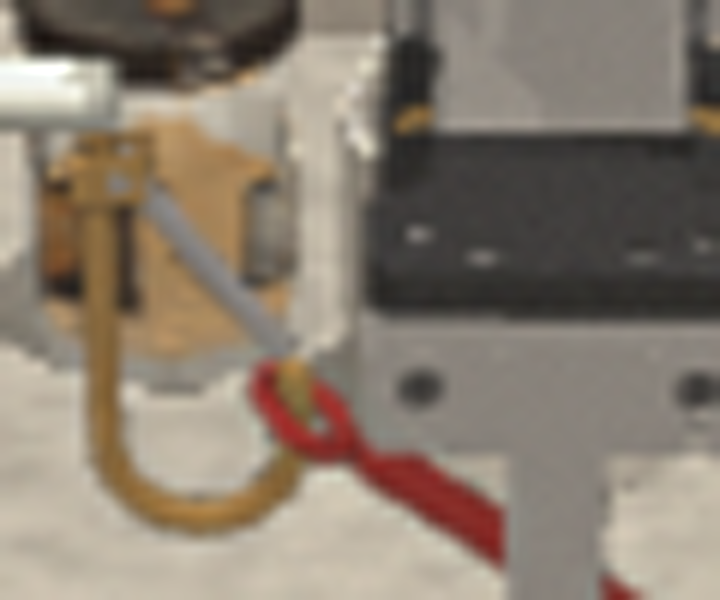

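The gate is shut, with the nose through the eye below it. I'll lower a little more, then release.

arm_command(
  series="0 0 0 0 0.003 0 0;0 0 0 0 0.003 0 0;0 0 0 0 0.002 0 0;0 0 0 0 0 0 0",
)

```text
time: 16.95
tool_pos: [0.5118, -0.0422, 0.121]
ee_rot: [-1.569, -0.001, -1.422]
wrist_force: [1.2, -0.8, -1.8]
width: 0.0118
```

```bash
python3 -c "
from h import *
eyeto(.0105,0,-.034)
im=robot.snapshot('side');cv2.imwrite('pics/s15.png',im)
cv2.imwrite('pics/m15.png',cv2.resize(im[190:250,300:360],(600,600),interpolation=2))
"
```

```text
eye rel nose [ 0.0125 -0.0002 -0.0601]
tcp [ 0.5118 -0.0422  0.121 ] rot [-0.002 -0.002  0.001] shift [-0.0001 -0.0262 -0.002 ] F [ 1.16 -0.76 -1.84] w 0.0118 t 16.95
```

View pics/m15.png

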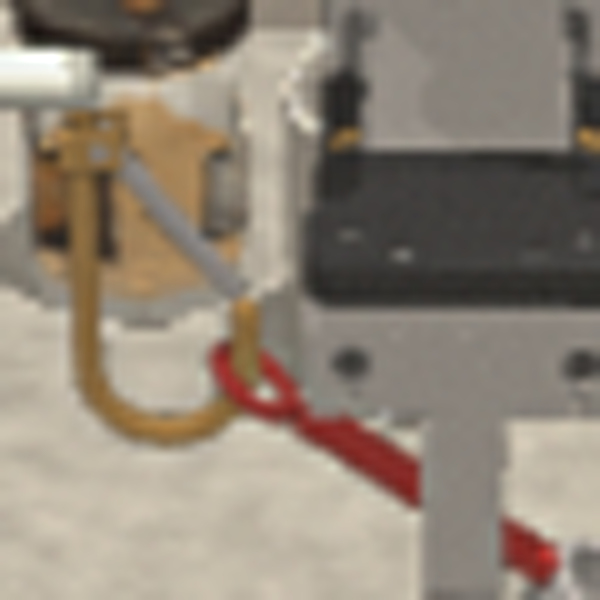

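arm_command(
  series="0 0 0 0 0 0 0.02;0 0 0 0 0 0 0.04;0 0 0 0 0 0 0.07;0 0 0 0 0 0 0.094;0 0 0 0 0 0 0.094;0 0 0 0 0 0 0.094;0 0 0 0 0 0 0.094;0 0 0 0 0 0 0.094;0 0 0 0 0 0 0.094;0 0 0 0 0 0 0.094;0 0 0 0 0 0 0.094;0 0 0 0 0 0 0.094",
)

```text
time: 18.2
tool_pos: [0.5122, -0.0424, 0.1223]
ee_rot: [-1.568, -0.002, -1.422]
wrist_force: [-0.3, 0.3, 0.4]
width: 0.094
```

```bash
python3 -c "
from h import *
im=robot.snapshot('side');cv2.imwrite('pics/s16.png',im)
cv2.imwrite('pics/m16.png',cv2.resize(im[180:300,280:400],(600,600),interpolation=2))
print(robot.get_obs()['wrist_force'])
"
```

```text
[ 0.02285728 -0.04443705  0.38639658]
```

View pics/m16.png

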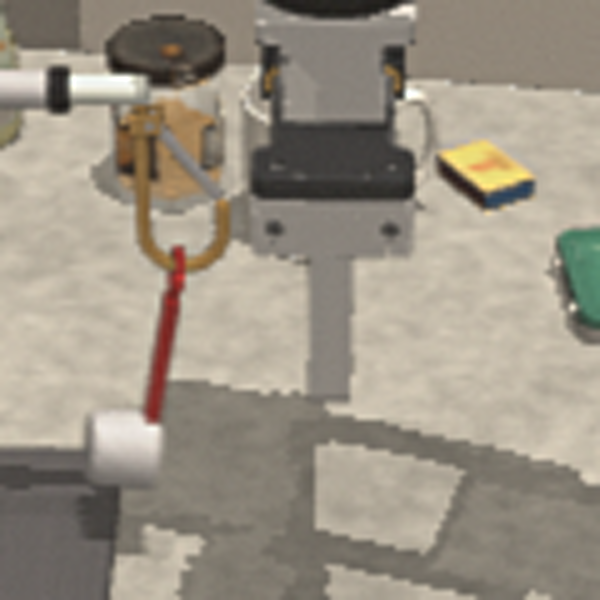

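The scoop hangs in the hook's bottom and the gate is shut. It is still swinging, with the cup at (125,447) in the crop. I'll back the gripper away and let the swing settle.

arm_command(
  series="0 0 0 0 0 -0.015 0.094;0 0 0 0 0 -0.025 0.094;0 0 0 0 0 -0.025 0.094;0 0 0 0 0 -0.025 0.094;0 0 0 0 -0.01 -0.02 0.094;0 0 0 0 -0.01 -0.01 0.094;0 0 0 0 0 0 0.094;0 0 0 0 0 0 0.094;0 0 0 0 0 0 0.094;0 0 0 0 0 0 0.094;0 0 0 0 0 0 0.094;0 0 0 0 0 0 0.094",
)

```text
time: 19.45
tool_pos: [0.3904, -0.0601, 0.1402]
ee_rot: [-1.569, -0.001, -1.421]
wrist_force: [-0.3, 0.1, -0.4]
width: 0.0944
```

arm_command(
  series="0 0 0 0 0 0 0.094;0 0 0 0 0 0 0.094;0 0 0 0 0 0 0.094;0 0 0 0 0 0 0.094;0 0 0 0 0 0 0.094;0 0 0 0 0 0 0.094;0 0 0 0 0 0 0.094;0 0 0 0 0 0 0.094;0 0 0 0 0 0 0.094;0 0 0 0 0 0 0.094;0 0 0 0 0 0 0.094;0 0 0 0 0 0 0.094",
)

```text
time: 20.65
tool_pos: [0.3905, -0.06, 0.1397]
ee_rot: [-1.57, -0.001, -1.421]
wrist_force: [-0.9, -0.5, 0.2]
width: 0.0941
```

arm_command(
  series="0 0 0 0 0 0 0.094;0 0 0 0 0 0 0.094;0 0 0 0 0 0 0.094;0 0 0 0 0 0 0.094;0 0 0 0 0 0 0.094;0 0 0 0 0 0 0.094;0 0 0 0 0 0 0.094;0 0 0 0 0 0 0.094;0 0 0 0 0 0 0.094;0 0 0 0 0 0 0.094;0 0 0 0 0 0 0.094;0 0 0 0 0 0 0.094",
)

```text
time: 21.85
tool_pos: [0.3905, -0.06, 0.1397]
ee_rot: [-1.57, -0.001, -1.421]
wrist_force: [0.4, -0.3, 0.2]
width: 0.0941
```

arm_command(
  series="0 0 0 0 0 0 0.094;0 0 0 0 0 0 0.094;0 0 0 0 0 0 0.094;0 0 0 0 0 0 0.094;0 0 0 0 0 0 0.094;0 0 0 0 0 0 0.094;0 0 0 0 0 0 0.094;0 0 0 0 0 0 0.094;0 0 0 0 0 0 0.094;0 0 0 0 0 0 0.094;0 0 0 0 0 0 0.094;0 0 0 0 0 0 0.094",
)

```text
time: 23.05
tool_pos: [0.3905, -0.06, 0.1397]
ee_rot: [-1.57, -0.001, -1.421]
wrist_force: [0.8, -0.0, -0.1]
width: 0.0939
```

```bash
python3 -c "
from h import *
ims=[]
for i in range(4):
    im=robot.snapshot('side');ims.append(cv2.resize(im[180:300,250:370],(200,200)))
cv2.imwrite('pics/s17.png',im)
cv2.imwrite('pics/m17.png',np.hstack([cv2.resize(im[180:300,250:370],(400,400),interpolation=2),ims[0],ims[2]]) if 0 else cv2.resize(im[180:300,250:370],(600,600),interpolation=2))
it=robot.snapshot('top');cv2.imwrite('pics/t17.png',it)
print(robot.get_obs()['time'],robot.get_obs()['wrist_force'])
"
```

```text
23.3 [ 0.44518901 -0.05992472 -0.98036665]
```

View pics/m17.png

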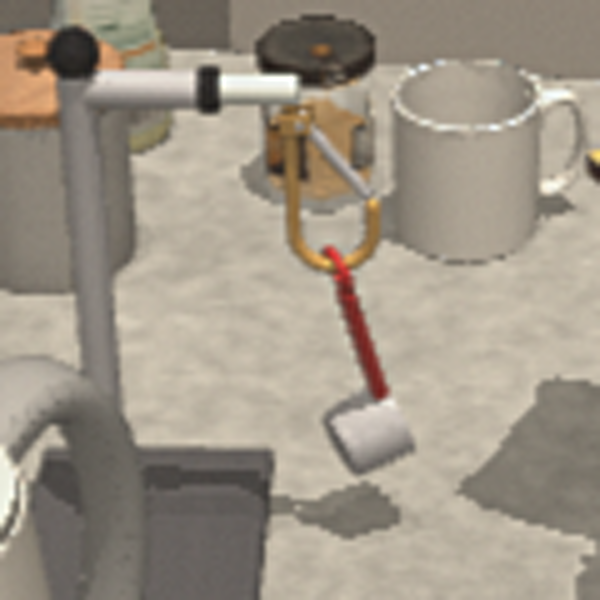

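View pics/t17.png

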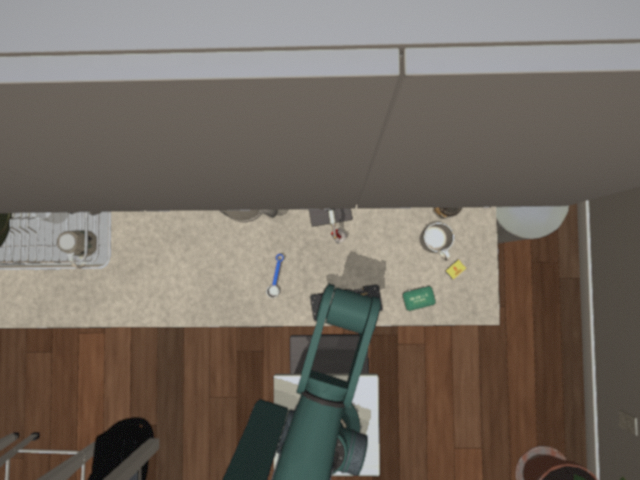

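The scoop hangs by its eye at crop (333,255), with the gate shut, and swings about 0.3 rad. The blue scoop, mug, jar and tin are at their old pixel positions. I'll wait a few more seconds.

arm_command(
  series="0 0 0 0 0 0 0.094;0 0 0 0 0 0 0.094;0 0 0 0 0 0 0.094;0 0 0 0 0 0 0.094;0 0 0 0 0 0 0.094;0 0 0 0 0 0 0.094;0 0 0 0 0 0 0.094;0 0 0 0 0 0 0.094;0 0 0 0 0 0 0.094;0 0 0 0 0 0 0.094;0 0 0 0 0 0 0.094;0 0 0 0 0 0 0.094",
)

```text
time: 24.5
tool_pos: [0.3905, -0.06, 0.1397]
ee_rot: [-1.57, -0.001, -1.421]
wrist_force: [-0.3, 0.1, -0.4]
width: 0.0936
```

arm_command(
  series="0 0 0 0 0 0 0.094;0 0 0 0 0 0 0.094;0 0 0 0 0 0 0.094;0 0 0 0 0 0 0.094;0 0 0 0 0 0 0.094;0 0 0 0 0 0 0.094;0 0 0 0 0 0 0.094;0 0 0 0 0 0 0.094;0 0 0 0 0 0 0.094;0 0 0 0 0 0 0.094;0 0 0 0 0 0 0.094;0 0 0 0 0 0 0.094",
)

```text
time: 25.7
tool_pos: [0.3905, -0.06, 0.1397]
ee_rot: [-1.57, -0.001, -1.421]
wrist_force: [0.6, -0.4, 0.7]
width: 0.0941
```

arm_command(
  series="0 0 0 0 0 0 0.094;0 0 0 0 0 0 0.094;0 0 0 0 0 0 0.094;0 0 0 0 0 0 0.094;0 0 0 0 0 0 0.094;0 0 0 0 0 0 0.094;0 0 0 0 0 0 0.094;0 0 0 0 0 0 0.094;0 0 0 0 0 0 0.094;0 0 0 0 0 0 0.094;0 0 0 0 0 0 0.094;0 0 0 0 0 0 0.094",
)

```text
time: 26.9
tool_pos: [0.3905, -0.06, 0.1397]
ee_rot: [-1.57, -0.001, -1.421]
wrist_force: [0.0, -0.4, 0.3]
width: 0.0939
```

```bash
python3 -c "
from h import *
ims=[]
for i in range(7):
    im=robot.snapshot('side')
    if i%3==0: ims.append(cv2.resize(im[180:300,270:340],(260,446),interpolation=2))
cv2.imwrite('pics/m18.png',np.hstack(ims))
print(robot.get_obs()['time'])
"
```

```text
27.25
```

View pics/m18.png

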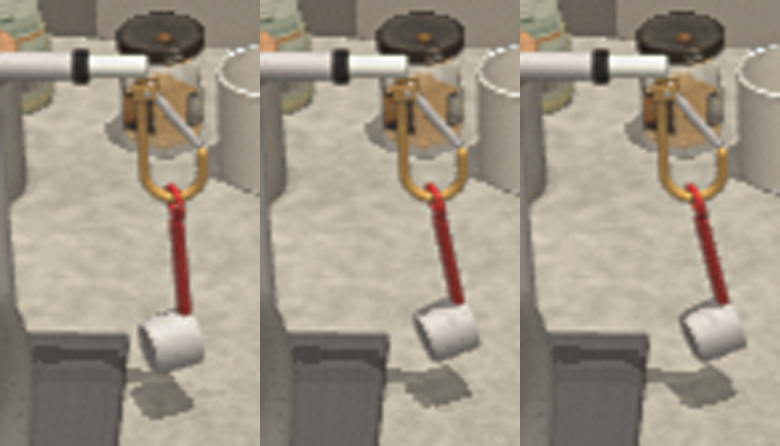

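The scoop is swinging gently within about 0.3 rad, the gate is shut and the robot is clear, so I'm handing in.

```bash
python3 -c "
from h import *
print(robot.close_job(), robot.get_obs()['time'])"
```

```text
the job is handed in; nothing more can be done
the job is handed in; nothing more can be done
```

The red scoop now hangs by its eye in the bottom of the snap hook, with the gate shut behind it. I handed the job in at about 27 s; no verdict was reported.

I gripped the scoop across its handle, lifted it, and lined the eye up with the hook from both cameras. I then pushed the gate open in small steps; the highest wrist force I read was about 5 N, read only at the end of each move.

**What went wrong on the way:** while I lowered the eye, gate friction turned the scoop in the grip, and it ended up pitched about 0.6 rad with the eye up. I kept lowering along an arc with the nose still inside the eye, and the gate then snapped shut. I released the scoop there and backed the gripper away.

**Last checks:**
- **Side pictures:** the gate is shut, the eye is in the hook's bottom, and the scoop swings gently within about 0.3 rad of plumb.
- **Gripper:** it is open and well clear of the scoop.
- **Other things:** the blue scoop, mug, jar and tin look unmoved in the top and side views. I compared the pictures by eye and did not measure their positions again.
- **Disagreement:** the cameras read heights about 4 mm lower than the arm did. The offset was the same for the eye and the nose, so it cancelled out when I aligned them.

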